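# Snap the filter retainer into a respirator blower

### The job

Slip the scraper's blade under the orange lip of the respirator blower's dust cover and lever the cover open past upright with the blade, not with the fingers or arm. Lay the scraper back down on the bench, then set the white retaining cap, orange knob up, centred on the pink filter and press it straight down until it snaps under all four yellow clips. Do not let go: finish with the fingers still pushing the cap firmly down (about 10 N), so that the sprung filter under it stays squeezed clearly further than the clips alone would hold it; leave everything else on the bench where it is.

Things in the scene. Friction and masses are not known exactly. Their poses are not given: they have to be found in the camera images.
- blower: Blue box-shaped respirator blower, fixed to the bench, 136 (x) x 160 (y) mm, its flat black deck 45 mm above the bench. Origin: centre of its underside, at bench height; x points from the lip side (front) to the hinge side (back), z up. A hose stub 32 mm thick sticks 50 mm out of its +y side. The pink filter stands in the middle of the deck between four yellow clips.
- cover_angle (a joint): Opening angle of the blower's light grey dust cover (a shell 136 x 130 mm, 64 mm deep, 0.12 kg, hollow below): 0 shut, 1.57 upright, 2.0 its stop, leaning away to the back. It starts at 0 to 0.08. Its stiff hinge (0.14 N m of friction) holds it at any angle; lifting it at the lip takes about 1 to 2 N.
- cover: The cover itself, seen as a part: origin on the middle of the hinge line; shut, its x and z run along the blower's, and it turns with the cover.
- cover_hinge (a point): Centre of the cover's hinge line, on the back edge of the deck: 68 mm behind the blower's origin (+x), 45 mm above the bench. The line runs along the blower's y axis.
- cover_lip (a point): Middle of the lower front edge of the cover's orange lip; moves with the cover, 168 mm from the hinge line and, when shut, 46 mm above the bench. The lip is 70 mm wide (along y), 4 mm thick and stands 32 mm out in front of the blower's blue front face, with nothing below it down to the bench.
- scraper: Loose scraper, 0.11 kg, lying flat: wooden handle 110 mm long, 24 mm wide, 20 mm high, then a brass ferrule and a steel blade 45 mm wide and 2.5 mm thick. Origin: underside of the middle of the handle, which is also near its balance point; x points along it to the blade, z up.
- scraper_tip (a point): Middle of the blade's front edge, 130 mm ahead of the scraper's origin and 6 mm above its underside (the blade spans 4.75 to 7.25 mm above the underside).
- cap: Loose white retaining cap, 0.04 to 0.09 kg: disc 68 mm across and 9 mm thick, lower edge chamfered (60 mm across at the bottom, over 4 mm of height), with an orange round knob 28 mm across and 28 mm high on top (top at 37 mm). Origin: centre of its underside; z up through the knob. It fits at any turn.
- clips (a point): Centre of the ring of four yellow sprung clips, 72 mm above the bench, above the blower's origin; heads 10 mm thick at 36 mm radius on the blower's diagonals. The cap lands on them, underside 2 mm above this point; pushing takes up to 7-12 N, the force drops sharply at 4 mm below it, the clips close over the rim and pull the cap down from 8 mm below, then the filter pushes back.
- seat_center (a point): Centre of the pink filter's top face when nothing presses on it: above the blower's origin, 59 mm above the bench.
- filter (a joint): How far the round pink filter (56 mm across) is pressed down on its spring: 0 free, about 0.001 m when the cap is snapped in and left alone, 0.006 at its stop. Spring 2.5 N per mm.
- bowl_white: Loose white porcelain bowl, 110 mm across, 50 mm high; origin: centre of its underside. Leave it alone.
- slip_jar: Loose white jar with a blue cap, 76 mm across, 110 mm high; origin: centre of its underside. Leave it alone.
- sanding_block: Loose cork sanding block, 100 x 60 x 30 mm; origin: centre of its underside. Leave it alone.
- used_filter: Loose used filter, dull greyish pink disc 56 mm across, 12 mm high; origin: centre of its underside. Leave it alone.
There are look-alikes about, which are no part of the job. Leave any green or red look-alike of the cap alone.

How it is judged:
By the outcome, as a careful person would: the job done as asked, in the order asked, and still so for the second after the job is handed in, while the arm keeps its last pose, push and grip.
It also fails if it takes over 67 s, if anything falls off the work surface, if the arm or the gripper's body presses on something with over 40 N, if the wrist force passes 120 N, or if a joint passes its speed limit or range.

### The arm

A 6-joint arm with a two-finger parallel gripper is mounted at the origin on the work surface. World frame = base frame: x ahead of the robot, y to its left, z up, the work surface at z = 0. Lengths are in m, angles in rad, forces in N, time in s.
With the tool pointing down it reaches from about 0.35 to 0.775 m from the base axis. Payload 5.5 kg.
Tool frame: the origin (TCP) lies midway between the tips of the shut fingers; the grasp point (between the pads) lies 19 mm behind it; z points along the fingers, y is the line along which they close (so a half turn about z gives the same grasp; the last joint's range is limited). The gripper opens to 85 mm and grips with 20 to 120 N. Pads are 22 mm wide; open, the fingers measure 114 mm over their backs; the gripper's body (76 mm by 85 mm) begins 54 mm behind the grasp point. The pads swing forward as they close: fully open they stand 13 mm farther back than shut.
Start: joints at [1.136, 0.313, 0.046, 1.304, 0, 1.431], TCP at [0.167, 0.55, 0.198] pointing down, gripper open.
Joint ranges: [-2.76, 2.76], [-0.86, 1.69], [-1.03, 1.26], [-2.2, 2.34], [-1.47, 1.5], [-3.14, 3.14]. Speed limits (rad/s): [2.57, 2.57, 3.14, 3.14, 3.14, 3.14].

### API

Orientations are given as a unit quaternion [w, x, y, z].
In Python, from station import robot gives the robot as it stands.
- The arm moves only by the tool carry_out, never from a script. Its argument "plan" is a list of rows, each an object of numbers: "dx", "dy", "dz": the shift along the world's x, y, z normalised to -1 to 1, where 1 is 0.3 m; "wx", "wy", "wz": the turn, a rotation vector about the world's x, y, z normalised to -1 to 1, where 1 is 4 degrees; "fingers": the closure, from 0 (fully open) to 1 (shut). A call has 1 to 8 rows; each row shifts and turns the commanded pose from where the row before left it; what a row does not reach is not made up. A row lasts 1/12 s, in which the tool goes at most 41.7 mm and 7.16 degrees, less where a joint would pass 70% of its speed; a pose out of reach is approached as far as the arm can. A call with a number of a shift or a turn outside -1 to 1 is refused whole. A call with a gripper value outside its range is refused whole. The fingers move at their own pace and stop on an object; "squeeze" is the grip in N (left out, the last holds). Time passes only in rows, so rows that do not move let the fingers close. It gives the time, the measured TCP pose, the force, the opening and the grip force at its end, in the units of the state.
- robot.get_state(): the state, without advancing time (a new reading comes with each control period).
- robot.capture(name): name is "side" or "top"; returns a dict with "img" (400x640x3 uint8, red, green, blue), "mtx" (3x3 intrinsics, pixels), "rvec" (rotation vector, rad) and "tvec" (3), from world to camera coordinates, as OpenCV has them. Camera axes: x right, y down, z forward; pixel columns grow to the right and rows downward; lengths in m; the calibration is good to about 2 mm. A picture is of the moment at which its call begins. There is no depth.
- robot.finish_job(): hands the job in; it is judged then, once.
Trained networks look in the newest picture that a camera, given by its name, has taken for a name from the list of things; names that differ only in an ending like _2 or _b are one class to them, and where a whole thing is asked for, a point or a joint stands for the part that bears it (a point fixed in the world has none). Each returns a list of dicts, best first, with "score" (0 to 1); they miss things now and then, are a little off and sometimes report something else, mostly with a low value. They report only what shows in the picture. A call takes as long as a camera call. They do not tell look-alikes from the thing itself.
- robot.outline_of(thing, camera): "mask" (400x640 bool, what is visible of it) and "bbox" ([centre column, centre row, width, height] in pixels, round what is visible of it).
- robot.tip_of(thing, camera): "position" ([column, row] in pixels: a listed point, or the origin of a listed thing).
The state is a dict: "clock": time; "joints": joint angles; "joint_velocities": joint speeds; "joint_efforts": joint torques, N m; "tcp_pos": TCP position; "ee_rot": TCP orientation; "ft_force": force on the tool from outside, world axes, zero at the start; "wrist_torque": the same for the moment, N m; "grip_width": opening from 0.0 (shut) to 1.0 (fully open); "grasp_force": force on a finger pad.
Only numpy, scipy, OpenCV 4.12 (cv2) and the standard library are available. Lean on these libraries where they do the work, as an engineer would, in place of code of your own. Each camera call takes 0.05 s, during which the arm holds its last target. There are 200 camera calls.

## Working session

There is one attempt and no reset: what is moved stays moved. The work goes in short steps, Python scripts to look and compute and a tool call to move; the robot and the scene stay as the last step left them, time stands still between calls to the robot, and variables do not carry over. Pictures are saved under pics/ and viewed, at most 10 in all, crops included, and the job is handed in when it is done.

Besides the shell and the picture viewer there is one more tool, called after "Call:" as a command line: name --argument value ..., lists and objects as JSON in quotes. carry_out: Moves the arm, as the interface text tells. Its arguments: {"type":"object","properties":{"plan":{"type":"array","items":{"type":"object","properties":{"dx":{"type":"number","minimum":-1,"maximum":1},"dy":{"type":"number","minimum":-1,"maximum":1},"dz":{"type":"number","minimum":-1,"maximum":1},"wx":{"type":"number","minimum":-1,"maximum":1},"wy":{"type":"number","minimum":-1,"maximum":1},"wz":{"type":"number","minimum":-1,"maximum":1},"fingers":{"type":"number"}}}},"squeeze":{"type":"number"}},"required":["plan"]}

```bash
mkdir -p pics; ls
cat > h.py <<'E'
import numpy as np, cv2
from station import robot
def proj(c,P):
    return cv2.projectPoints(np.array(P,float).reshape(-1,1,3),c['rvec'],c['tvec'],c['mtx'],None)[0].reshape(-1,2)
def ray(c,uv):
    R=cv2.Rodrigues(np.array(c['rvec'],float))[0]; o=-R.T@np.array(c['tvec'],float).ravel()
    d=R.T@np.linalg.inv(c['mtx'])@np.array([uv[0],uv[1],1.]); return o,d/np.linalg.norm(d)
def atz(c,uv,z):
    o,d=ray(c,uv); return o+d*(z-o[2])/d[2]
def tri(c1,u1,c2,u2):
    A=[];b=[]
    for c,u in((c1,u1),(c2,u2)):
        o,d=ray(c,u); M=np.eye(3)-np.outer(d,d); A.append(M); b.append(M@o)
    x=np.linalg.lstsq(np.vstack(A),np.hstack(b),rcond=None)[0]
    e=[np.linalg.norm(proj(c,x)[0]-u) for c,u in((c1,u1),(c2,u2))]
    return x,e
def save(n,img): cv2.imwrite('pics/'+n,img[:,:,::-1])
E
cat > a.py <<'E'
from h import *
np.set_printoptions(precision=4,suppress=True)
s=robot.capture('side');t=robot.capture('top')
save('s0.png',s['img']);save('t0.png',t['img'])
for c in(s,t): print(ray(c,(320,200)))
for n in ['blower','cover_hinge','cover_lip','scraper','scraper_tip','cap','clips','seat_center','bowl_white','slip_jar','sanding_block','used_filter']:
    for cn in('side','top'):
        print(n,cn,[(np.round(r['position'],1).tolist(),round(r['score'],2)) for r in robot.tip_of(n,cn)][:4])
print(robot.get_state())
E
python3 a.py
```

```text
pics
(array([ 0.1903, -0.9148,  1.0808]), array([ 0.2823,  0.6235, -0.7291]))
(array([ 0.4853, -0.0172,  1.1871]), array([ 0.0726,  0.0137, -0.9973]))
blower side [([338.8, 200.7], 0.97)]
blower top [([317.9, 169.7], 0.87), ([489.0, 210.4], 0.54), ([422.7, 233.8], 0.37)]
cover_hinge side [([390.8, 349.9], 0.42)]
cover_hinge top [([320.1, 205.1], 0.46)]
cover_lip side [([308.9, 197.7], 0.76)]
cover_lip top [([325.2, 203.4], 0.94)]
scraper side [([264.6, 155.2], 0.82)]
scraper top [([224.7, 212.8], 0.65)]
scraper_tip side [([298.1, 138.2], 0.65), ([340.3, 183.6], 0.16)]
scraper_tip top [([214.6, 168.3], 0.57)]
cap side [([299.6, 265.5], 0.97), ([323.6, 295.9], 0.96), ([287.3, 320.0], 0.55)]
cap top [([384.1, 237.0], 0.91), ([431.6, 274.7], 0.75), ([422.4, 234.3], 0.57)]
clips side [([337.6, 182.3], 0.61)]
clips top [([154.1, 189.1], 0.6)]
seat_center side [([338.5, 184.2], 0.94)]
seat_center top [([323.5, 206.4], 0.42)]
bowl_white side [([406.2, 273.3], 0.65)]
bowl_white top [([428.6, 151.4], 0.68)]
slip_jar side [([263.6, 115.8], 0.77)]
slip_jar top [([154.4, 189.7], 0.67), ([316.3, 171.7], 0.22)]
sanding_block side [([390.0, 350.5], 0.61)]
sanding_block top [([489.2, 209.8], 0.97)]
used_filter side [([317.3, 134.7], 0.45)]
used_filter top [([219.6, 144.4], 0.51)]
{'clock': 1.3, 'joints': array([ 1.1364,  0.3132,  0.0461,  1.3036, -0.    ,  1.4312]), 'joint_velocities': array([-0.0002,  0.0001, -0.0007, -0.0004, -0.0001,  0.0001]), 'joint_efforts': array([  0.0009, -48.0474,  29.881 ,   0.0008,  -0.    ,   0.    ]), 'tcp_pos': array([0.1671, 0.5502, 0.1978]), 'ee_rot': array([0.    , 0.1469, 0.9892, 0.    ]), 'ft_force': array([ 0.678 , -0.0304, -0.543 ]), 'wrist_torque': array([-0.018 , -0.0073,  0.008 ]), 'grasp_force': 0.0, 'grip_width': 0.9981041026507733}
```

View pictures.

View pics/s0.png

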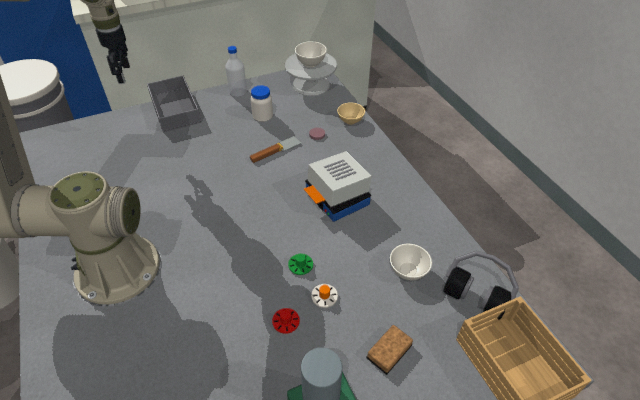

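View pics/t0.png

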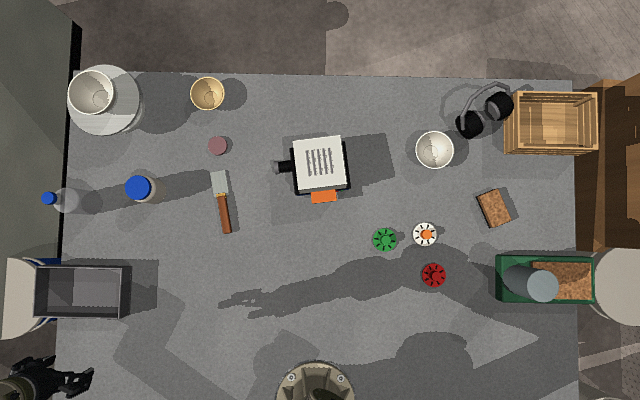

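```bash
cat > b.py <<'E'
from h import *
np.set_printoptions(precision=4,suppress=True)
s=robot.capture('side');t=robot.capture('top')
P=dict(blower=((338.8,200.7),(317.9,169.7)),lip=((308.9,197.7),(325.2,203.4)),scr=((264.6,155.2),(224.7,212.8)),tip=((298.1,138.2),(214.6,168.3)),cap=((323.6,295.9),(422.4,234.3)),bowl=((406.2,273.3),(428.6,151.4)),jar=((263.6,115.8),(154.4,189.7)),sand=((390,350.5),(489.2,209.8)),used=((317.3,134.7),(219.6,144.4)))
for k,(a,b) in P.items():
    x,e=tri(s,a,t,b); print(k,x,np.round(e,1), atz(t,b,0)[:2])
# colour corners
for n,c in(('s',s),('t',t)):
    hsv=cv2.cvtColor(c['img'],cv2.COLOR_RGB2HSV)
    m=cv2.inRange(hsv,(5,180,120),(20,255,255))
    k,l,st,ce=cv2.connectedComponentsWithStats(m)
    for i in range(1,k):
        if st[i,4]>40:
            r=cv2.minAreaRect(np.argwhere(l==i)[:,::-1].astype(np.float32)); print(n,st[i],ce[i],np.round(cv2.boxPoints(r),1).tolist())
for nm in('scraper',):
  for cn,c in(('side',s),('top',t)):
    r=robot.outline_of(nm,cn)[0]; mm=r['mask']; print(nm,cn,r['score'],r['bbox'],np.round(cv2.boxPoints(cv2.minAreaRect(np.argwhere(mm)[:,::-1].astype(np.float32))),1).tolist())
big=lambda c,x,y,w,h,f: cv2.resize(c['img'][y:y+h,x:x+w],None,fx=f,fy=f,interpolation=cv2.INTER_CUBIC)
a=big(s,240,120,150,110,4);b=big(t,200,120,170,130,3)
H=np.zeros((max(a.shape[0],1),600,3),np.uint8);
save('s1.png',big(s,240,125,140,100,5)); save('t1.png',big(t,200,125,160,115,5))
save('c1.png',np.hstack([big(s,270,245,80,100,4),big(t,365,210,80,100,4)]))
E
python3 b.py
```

```text
blower [ 0.6685  0.0066 -0.0266] [1.1 1.2] [0.6612 0.0072]
lip [ 0.5597 -0.0168  0.0563] [0.5 0.5] [ 0.5621 -0.0163]
scr [ 0.5264  0.2796 -0.006 ] [0.8 0.9] [0.5286 0.2773]
tip [ 0.6596  0.3121 -0.0008] [0.  0.1] [0.6593 0.3119]
cap [ 0.4786 -0.3028 -0.0033] [0.5 0.4] [ 0.4775 -0.3016]
bowl [ 0.7222 -0.3217 -0.0162] [1.3 1.2] [ 0.7223 -0.319 ]
jar [ 0.5933  0.4885 -0.005 ] [0.1 0.1] [0.5924 0.4865]
sand [ 0.5581 -0.5009 -0.0048] [2.2 1.8] [ 0.5529 -0.4968]
used [0.7293 0.2999 0.0013] [0.4 0.5] [0.7309 0.2998]
s [304 185  21  19 180] [314.0389 194.0056] [[303.79998779296875, 189.10000610351562], [310.79998779296875, 183.10000610351562], [324.29998779296875, 198.89999389648438], [317.29998779296875, 204.89999389648438]]
s [319 285  11  14 119] [324.2689 291.6387] [[319.0, 285.0], [329.0, 285.0], [329.0, 298.0], [319.0, 298.0]]
t [311 190  26  13 272] [323.2243 195.9596] [[310.3999938964844, 192.10000610351562], [334.79998779296875, 189.0], [336.1000061035156, 199.89999389648438], [311.70001220703125, 202.89999389648438]]
t [421 230  11   9  78] [426.2179 234.    ] [[421.0, 230.0], [431.0, 230.0], [431.0, 238.0], [421.0, 238.0]]
scraper side 0.79 [274.9, 150.6, 46.3, 28.5] [[249.0, 154.1999969482422], [295.79998779296875, 134.6999969482422], [299.3999938964844, 143.3000030517578], [252.60000610351562, 162.8000030517578]]
scraper top 0.62 [218.6, 203.8, 19.9, 60.9] [[209.5, 171.8000030517578], [224.39999389648438, 169.3000030517578], [234.60000610351562, 230.89999389648438], [219.6999969482422, 233.39999389648438]]
```

View pics/t1.png

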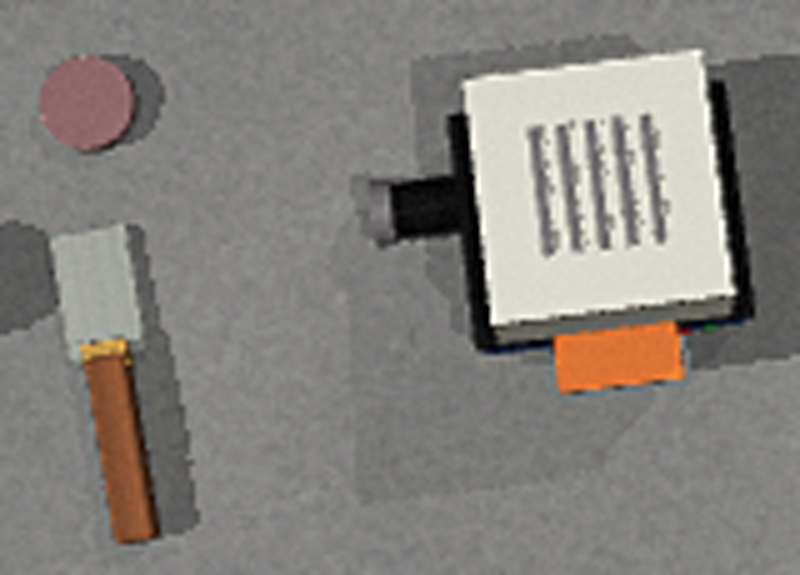

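View pics/s1.png

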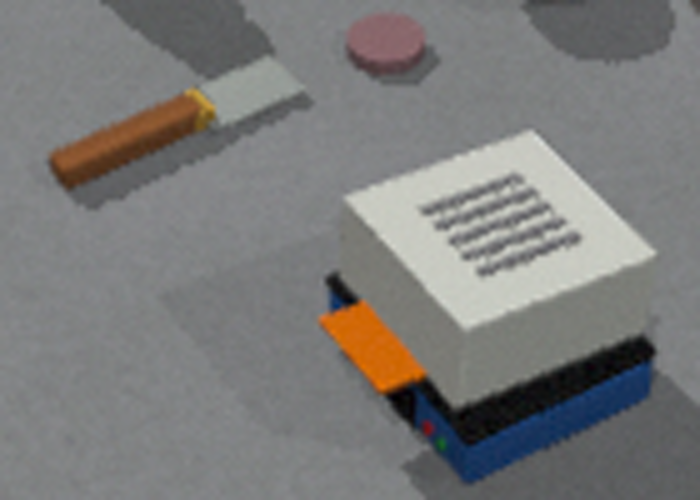

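View pics/c1.png

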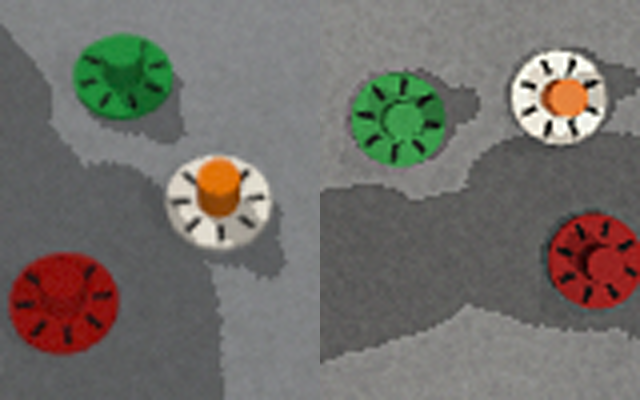

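```bash
cat > c.py <<'E'
from h import *
from scipy.optimize import least_squares
np.set_printoptions(precision=4,suppress=True)
s=robot.capture('side');t=robot.capture('top')
T=lambda X,Y:(X/5+200-.4,Y/5+125-.4); S=lambda X,Y:(X/5+240-.4,Y/5+125-.4)
obs=[(t,T(478,350),(-.068,.08,.045)),(t,T(752,318),(-.068,-.08,.045)),(t,T(722,82),(.068,-.08,.045)),
 (s,S(470,482),(-.068,-.08,0)),(s,S(655,350),(.068,-.08,.045)),(s,S(328,275),(-.068,.08,.045)),(s,S(472,438),(-.068,-.08,.045))]
def bl(p,X):
    X=np.array(X);c,s_=np.cos(p[2]),np.sin(p[2]); return np.array([p[0]+c*X[0]-s_*X[1],p[1]+s_*X[0]+c*X[1],X[2]])
f=lambda p:np.hstack([proj(c,bl(p,X))[0]-u for c,u,X in obs])
r=least_squares(f,[.66,0,.13],loss='soft_l1');p=r.x;print('blower',p,np.degrees(p[2]));print(f(p).reshape(-1,2))
print('hinge',bl(p,(.068,0,.045)),'lip shut',bl(p,(-.1,0,.046)))
for a,b in(((320,320),(561,394)),((385,391),(686,378))):
    print('lipcorner',tri(s,S(*a),t,T(*b)))
# cover angle: top-edge lip corners (r=.168,h=.005), lip 70 wide; cover top corners
def cov(p,th,x,y,z): # cover coords
    c,s_=np.cos(th),np.sin(th); return bl(p,(.068+c*x+s_*z,y,.045-s_*x+c*z))
co=[(s,S(320,320),(-.168,.035,.005)),(s,S(385,391),(-.168,-.035,.005)),(t,T(561,394),(-.168,.035,.001)),(t,T(686,378),(-.168,-.035,.001)),
(s,S(468,328),(-.136,-.065,.064)),(s,S(345,198),(-.136,.065,.064)),(s,S(656,254),(0,-.065,.064)),(s,S(532,130),(0,.065,.064)),
(t,T(463,80),(0,.065,.064)),(t,T(703,50),(0,-.065,.064)),(t,T(735,296),(-.136,-.065,.064)),(t,T(493,326),(-.136,.065,.064))]
g=lambda q:np.hstack([f(q[:3]),*[proj(c,cov(q,q[3],*X))[0]-u for c,u,X in co]])
r=least_squares(g,[*p,.04],loss='soft_l1');q=r.x;print('joint',q,np.degrees(q[2]));print(g(q).reshape(-1,2).round(1).tolist())
print('hinge',bl(q,(.068,0,.045)),'lip now',cov(q,q[3],-.168,0,.001))
sc=[(t,T(115,543),(-.055,.012,.02)),(t,T(158,536),(-.055,-.012,.02)),(t,T(50,237),(.13,.0225,.007)),(t,T(128,225),(.13,-.0225,.007)),(s,S(268,57),(.13,.0225,.007)),(s,S(305,97),(.13,-.0225,.007)),(s,S(52,158),(-.055,.012,.02)),(s,S(68,187),(-.055,-.012,.002))]
h=lambda p:np.hstack([proj(c,bl(p,X))[0]-u for c,u,X in sc])
r=least_squares(h,[.53,.29,.15],loss='soft_l1');print('scraper',r.x,np.degrees(r.x[2]));print(h(r.x).reshape(-1,2).round(1).tolist())
h3=lambda p:np.hstack([proj(c,bl(p,X)+[0,0,p[3]])[0]-u for c,u,X in sc])
print('with z',least_squares(h3,[.53,.29,.15,0]).x)
# cap: knob blob centroids + disc
for cn,c in(('side',s),('top',t)):
    for rr in robot.outline_of('cap',cn)[:4]: print(cn,round(rr['score'],2),rr['bbox'])
print('knob top',tri(s,(324,288),t,(426.3,233.8)))
print(robot.get_state()['clock'])
E
python3 c.py
```

```text
blower [0.6617 0.0013 0.1503] 8.611052491740498
[[-0.4812 -0.0311]
 [ 0.8429 -0.9561]
 [ 0.4416 -0.8349]
 [-0.8639  1.349 ]
 [ 0.5493 -0.6574]
 [-1.0104 -0.3137]
 [-0.877  -0.0363]]
hinge [0.7289 0.0115 0.045 ] lip shut [ 0.5628 -0.0137  0.046 ]
lipcorner (array([0.5587, 0.0205, 0.06  ]), [np.float64(0.42665025757057884), np.float64(0.4550332088510194)])
lipcorner (array([ 0.5695, -0.0491,  0.0619]), [np.float64(0.6743378438189289), np.float64(0.698650116680568)])
joint [0.6618 0.0007 0.1487 0.0673] 8.519991057855666
[[-0.3, -0.1], [1.0, -1.0], [0.7, -0.8], [-0.8, 1.5], [0.7, -0.5], [-0.9, -0.2], [-0.8, 0.1], [-0.5, -0.3], [-1.0, 0.2], [0.2, -0.2], [0.0, -0.2], [-0.9, 0.6], [-0.7, -0.1], [0.4, -0.3], [-0.3, -0.4], [0.0, -0.4], [-0.1, -0.5], [0.3, -0.4], [0.0, -0.2]]
hinge [0.7291 0.0108 0.045 ] lip now [ 0.5634 -0.014   0.0573]
scraper [0.5247 0.2744 0.2067] 11.84249480974918
[[0.5, 0.3], [0.1, 0.1], [0.4, -0.1], [-0.1, -0.5], [0.4, -0.5], [0.2, -1.7], [-1.3, -1.4], [-0.3, 0.8]]
with z [ 0.5254  0.2764  0.2053 -0.0051]
side 0.94 [300.2, 260.1, 21.4, 20.3]
side 0.84 [326.9, 294.6, 27.5, 20.4]
side 0.83 [287.1, 318.4, 28.3, 25.2]
side 0.28 [337.8, 187.6, 63.1, 72.0]
top 0.87 [425.2, 234.9, 26.5, 23.5]
top 0.77 [433.9, 274.3, 27.8, 21.2]
top 0.69 [384.1, 238.5, 19.2, 25.8]
knob top (array([ 0.4796, -0.3042,  0.0354]), [np.float64(0.10921693709911331), np.float64(0.09783457305118912)])
1.7
```

Call:
carry_out --plan '[{"dx":0.104,"dy":-0.0756,"wz":0.6,"fingers":0},{"dx":0.104,"dy":-0.0756,"wz":0.6,"fingers":0},{"dx":0.104,"dy":-0.0756,"wz":0.6,"fingers":0},{"dx":0.104,"dy":-0.0756,"wz":0.6,"fingers":0},{"dx":0.104,"dy":-0.0756,"wz":0.6,"fingers":0},{"dx":0.104,"dy":-0.0756,"wz":0.6,"fingers":0}]'

```text
schema error: expected keys dx, dy, dz, wx, wy, wz, fingers
```

Call:
carry_out --plan '[{"dx":0.104,"dy":-0.0756,"wz":0.6,"fingers":0},{"dx":0.104,"dy":-0.0756,"wz":0.6,"fingers":0},{"dx":0.104,"dy":-0.0756,"wz":0.6,"fingers":0},{"dx":0.104,"dy":-0.0756,"wz":0.6,"fingers":0},{"dx":0.104,"dy":-0.0756,"wz":0.6,"fingers":0},{"dx":0.104,"dy":-0.0756,"wz":0.6,"fingers":0},{"dz":-0.12,"fingers":0},{"dz":-0.12,"fingers":0}]'

```text
schema error: expected keys dx, dy, dz, wx, wy, wz, fingers
```

Call:
carry_out --plan '[{"dz":-0.1,"fingers":0},{"dz":-0.1,"fingers":0},{"dz":0,"fingers":0}]'

```text
schema error: expected keys dx, dy, dz, wx, wy, wz, fingers
```

Call:
carry_out --plan '[{"dx":0.104,"dy":-0.0756,"dz":0,"wx":0,"wy":0,"wz":0.6,"fingers":0},{"dx":0.104,"dy":-0.0756,"dz":0,"wx":0,"wy":0,"wz":0.6,"fingers":0},{"dx":0.104,"dy":-0.0756,"dz":0,"wx":0,"wy":0,"wz":0.6,"fingers":0},{"dx":0.104,"dy":-0.0756,"dz":0,"wx":0,"wy":0,"wz":0.6,"fingers":0},{"dx":0.104,"dy":-0.0756,"dz":0,"wx":0,"wy":0,"wz":0.6,"fingers":0},{"dx":0.104,"dy":-0.0756,"dz":0,"wx":0,"wy":0,"wz":0.6,"fingers":0}]'

```text
clock: 2.2
tcp_pos: [0.3555, 0.413, 0.198]
ee_rot: [0.0, 0.021, 1.0, 0.0]
ft_force: [-0.3, 0.5, -0.5]
grip_width: 1.001
grasp_force: 0.0
```

Call:
carry_out --plan '[{"dx":0.104,"dy":-0.0756,"dz":0,"wx":0,"wy":0,"wz":0.6,"fingers":0},{"dx":0.104,"dy":-0.0756,"dz":0,"wx":0,"wy":0,"wz":0.6,"fingers":0},{"dx":0.104,"dy":-0.0756,"dz":0,"wx":0,"wy":0,"wz":0.6,"fingers":0},{"dx":0.104,"dy":-0.0756,"dz":0,"wx":0,"wy":0,"wz":0.6,"fingers":0},{"dx":0.104,"dy":-0.0756,"dz":0,"wx":0,"wy":0,"wz":0.6,"fingers":0},{"dx":0.104,"dy":-0.0756,"dz":0,"wx":0,"wy":0,"wz":0.6,"fingers":0},{"dx":0,"dy":0,"dz":-0.12,"wx":0,"wy":0,"wz":0,"fingers":0},{"dx":0,"dy":0,"dz":-0.12,"wx":0,"wy":0,"wz":0,"fingers":0}]'

```text
clock: 2.87
tcp_pos: [0.5463, 0.2769, 0.1273]
ee_rot: [0.004, -0.102, 0.995, 0.001]
ft_force: [0.6, 0.6, -0.7]
grip_width: 0.999
grasp_force: 0.0
```

Call:
carry_out --plan '[{"dx":0,"dy":0,"dz":-0.1,"wx":0,"wy":0,"wz":0,"fingers":0},{"dx":0,"dy":0,"dz":-0.1,"wx":0,"wy":0,"wz":0,"fingers":0},{"dx":0,"dy":0,"dz":0,"wx":0,"wy":0,"wz":0,"fingers":0}]'

```text
clock: 3.12
tcp_pos: [0.537, 0.2761, 0.0593]
ee_rot: [-0.005, -0.103, 0.995, -0.001]
ft_force: [-1.2, -0.5, -0.8]
grip_width: 0.999
grasp_force: 0.0
```

Call:
carry_out --plan '[{"dx":0,"dy":0,"dz":-0.07,"wx":0,"wy":0,"wz":0,"fingers":0},{"dx":0,"dy":0,"dz":-0.07,"wx":0,"wy":0,"wz":0,"fingers":0},{"dx":0,"dy":0,"dz":-0.03,"wx":0,"wy":0,"wz":0,"fingers":0},{"dx":0,"dy":0,"dz":0,"wx":0,"wy":0,"wz":0,"fingers":0},{"dx":0,"dy":0,"dz":0,"wx":0,"wy":0,"wz":0,"fingers":0}]'

```text
clock: 3.53
tcp_pos: [0.5418, 0.2783, 0.0159]
ee_rot: [0.0, -0.104, 0.995, 0.0]
ft_force: [0.2, 0.1, -0.6]
grip_width: 1.005
grasp_force: 0.0
```

Call:
carry_out --plan '[{"dx":0,"dy":0,"dz":-0.03,"wx":0,"wy":0,"wz":0,"fingers":0},{"dx":0,"dy":0,"dz":-0.01,"wx":0,"wy":0,"wz":0,"fingers":0.5},{"dx":0,"dy":0,"dz":0,"wx":0,"wy":0,"wz":0,"fingers":1},{"dx":0,"dy":0,"dz":0,"wx":0,"wy":0,"wz":0,"fingers":1},{"dx":0,"dy":0,"dz":0,"wx":0,"wy":0,"wz":0,"fingers":1},{"dx":0,"dy":0,"dz":0,"wx":0,"wy":0,"wz":0,"fingers":1},{"dx":0,"dy":0,"dz":0,"wx":0,"wy":0,"wz":0,"fingers":1},{"dx":0,"dy":0,"dz":0,"wx":0,"wy":0,"wz":0,"fingers":1}]' --squeeze 90

```text
clock: 4.2
tcp_pos: [0.5416, 0.2781, 0.003]
ee_rot: [0.0, -0.104, 0.995, 0.0]
ft_force: [-0.6, -0.1, -0.3]
grip_width: 0.011
grasp_force: 0.0
```

Call:
carry_out --plan '[{"dx":0,"dy":0,"dz":0,"wx":0,"wy":0,"wz":0,"fingers":1},{"dx":0,"dy":0,"dz":0,"wx":0,"wy":0,"wz":0,"fingers":1},{"dx":0,"dy":0,"dz":0,"wx":0,"wy":0,"wz":0,"fingers":1},{"dx":0,"dy":0,"dz":0,"wx":0,"wy":0,"wz":0,"fingers":1}]'

```text
clock: 4.53
tcp_pos: [0.5415, 0.278, 0.0028]
ee_rot: [-0.0, -0.104, 0.995, 0.0]
ft_force: [0.2, 0.2, 0.1]
grip_width: 0.0
grasp_force: 0.0
```

Run:
```python
from h import *
s=robot.capture('side');t=robot.capture('top')
b=lambda c,x,y,w,h,f: cv2.resize(c['img'][y:y+h,x:x+w],None,fx=f,fy=f,interpolation=cv2.INTER_CUBIC)
save('p5.png',np.hstack([b(s,230,80,100,110,4),b(t,180,150,100,110,4)]))
tc=robot.get_state()['tcp_pos'];print(proj(s,tc),proj(t,tc))
```

```text
[[269.51321901 152.31065618]] [[224.37016804 208.38648286]]
```

View pics/p5.png

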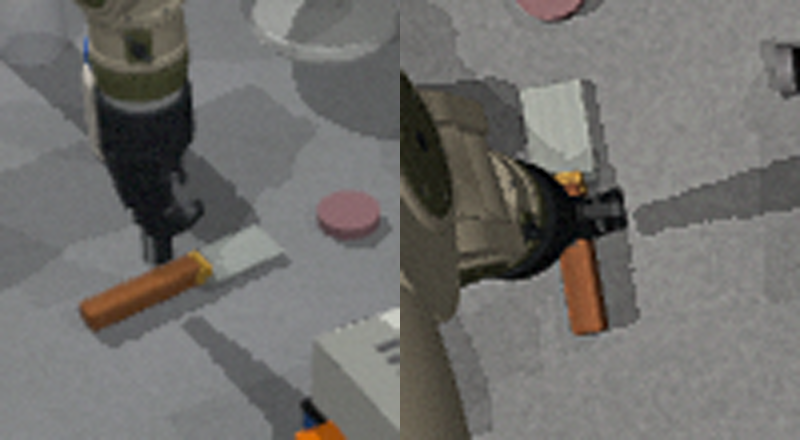

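Run:
```python
from h import *
s=robot.capture('side');t=robot.capture('top')
st=robot.get_state();tc=st['tcp_pos'];print(st)
y=np.array([np.cos(np.radians(101.9)),np.sin(np.radians(101.9)),0])
for d,z in((.0425,.016),(-.0425,.016),(.015,.006),(-.015,.006),(0,.06),(0,.1),(.05,.06),(-.05,.06)):
    p=tc+y*d;p[2]=z
    print(d,z,(proj(s,p)-[230,80])*4,(proj(t,p)-[180,150])*4+[400,0])
a=cv2.resize(s['img'][95:170,240:310],None,fx=8,fy=8,interpolation=cv2.INTER_CUBIC)
save('p6.png',a)
```

```text
{'clock': 4.7333, 'joints': array([ 3.42575662e-01,  4.99409928e-01, -1.72463268e-01,  8.98974253e-01,
        1.09319846e-04,  1.34691417e-01]), 'joint_velocities': array([ 2.76168888e-04, -7.36442409e-05,  1.28191674e-04,  9.32653779e-04,
       -1.43068913e-03,  1.67122339e-03]), 'joint_efforts': array([-3.86508409e-04, -5.41344452e+01,  2.59005904e+01,  1.71859214e-03,
       -4.68870246e-05, -4.14091241e-07]), 'tcp_pos': array([0.54144867, 0.27807499, 0.00279433]), 'ee_rot': array([-3.77567667e-05, -1.03755057e-01,  9.94602878e-01,  4.70690106e-05]), 'ft_force': array([ 0.54615254, -0.80606364, -0.43585972]), 'wrist_torque': array([-0.019658  , -0.01685958,  0.05124793]), 'grasp_force': 0.0, 'grip_width': 9.304505217019935e-05}
0.0425 0.016 [[130.72223659 250.79512073]] [[514.96953295 243.5276492 ]]
-0.0425 0.016 [[183.99716607 304.69246069]] [[630.86284215 221.6107214 ]]
0.015 0.006 [[148.48726817 276.88010102]] [[556.09164539 237.12572027]]
-0.015 0.006 [[167.21174522 295.90827708]] [[596.64909872 229.45537028]]
0 0.06 [[153.19667893 236.7696653 ]] [[557.11688912 229.22018537]]
0 0.1 [[149.63761644 198.44695059]] [[541.62436413 225.94589944]]
0.05 0.06 [[121.86217627 205.71153906]] [[486.24822106 242.61907079]]
-0.05 0.06 [[185.66604423 268.95264447]] [[627.91184886 215.83523572]]
```

View pics/p6.png

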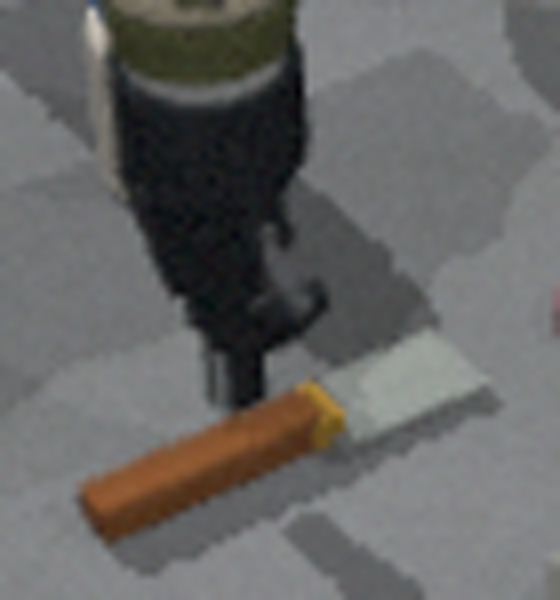

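Call:
carry_out --plan '[{"dx":0,"dy":0,"dz":0.13,"wx":0,"wy":0,"wz":0,"fingers":1},{"dx":0,"dy":0,"dz":0.13,"wx":0,"wy":0,"wz":0,"fingers":1},{"dx":0,"dy":0,"dz":0,"wx":0,"wy":0,"wz":0,"fingers":1},{"dx":0,"dy":0,"dz":0,"wx":0,"wy":0,"wz":0,"fingers":1}]'

```text
clock: 5.07
tcp_pos: [0.5439, 0.279, 0.0839]
ee_rot: [0.003, -0.104, 0.995, 0.001]
ft_force: [-0.5, 0.4, 0.2]
grip_width: -0.001
grasp_force: 0.0
```

Run:
```python
from h import *
s=robot.capture('side');t=robot.capture('top')
tc=robot.get_state()['tcp_pos'];print(tc)
def crop(c,x,y,w,h,f):
    im=cv2.resize(c['img'][y:y+h,x:x+w],None,fx=f,fy=f,interpolation=cv2.INTER_CUBIC)
    u=(proj(c,tc)[0]-[x,y]+.5)*f; print(u); cv2.drawMarker(im,tuple(int(v) for v in u),(255,0,0),cv2.MARKER_CROSS,12,1); return im
save('p7.png',np.hstack([crop(s,235,75,80,100,5),crop(t,190,155,70,100,5)]))
s0=cv2.imread('pics/s0.png')
tc0=np.array([.1671,.5502,.1978]);print(proj(s,tc0),proj(t,tc0))
for cn in('side','top'):
    print([(np.round(r['position'],1),r['score']) for n in('scraper','scraper_tip') for r in robot.tip_of(n,cn)[:1]])
```

```text
[0.54127268 0.27799093 0.08057189]
[166.51798659 299.18928283]
[139.25215815 262.28169626]
[[127.96980469  86.84693825]] [[ 84.27774655 358.66060764]]
[(array([267.1, 154.8]), 0.96), (array([295.5, 142.6]), 0.89)]
[(array([225., 216.]), 0.69), (array([217.9, 170.4]), 0.6)]
```

View pics/p7.png

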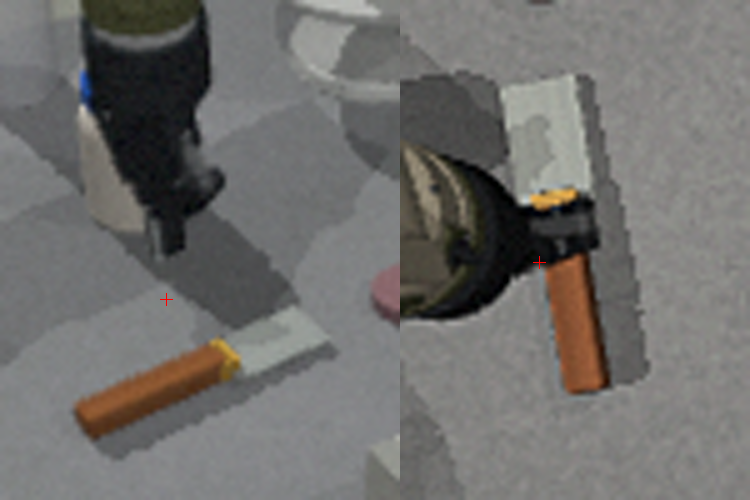

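Run:
```python
from h import *
s=robot.capture('side');t=robot.capture('top')
tc=robot.get_state()['tcp_pos']
for c,n,(x,y,w,h) in((s,'s0',(250,100,40,45)),(t,'t0',(205,185,35,32))):
    im=c['img'].mean(2).astype(int); im0=cv2.imread(f'pics/{n}.png').mean(2).astype(int)
    print(n,x,y,'tcp',proj(c,tc)[0].round(1))
    for r in range(y,y+h): print(r,''.join('#' if im[r,k]<50 else '+' if im[r,k]<80 else '.' if abs(im[r,k]-im0[r,k])<15 else 'o' for k in range(x,x+w)))
```

```text
s0 250 100 tcp [267.7 134.6]
100 .ooo###################+............oooo
101 ..oo+###################.........oo.oo..
102 ...o+###################o........o.oooo.
103 ....o################+##+......oooo.oo..
104 ....o+###############++##...oooooooo.ooo
105 .....+###############++##...o.oooo.o.oo.
106 .....o###############+o+o....o..oooooo.o
107 ......+##############+++o....oo.o.o.oo.o
108 ......o##############++++.o.ooooooooooo.
109 .......+##############+++o..oo.ooooooooo
110 ...o...+##############+++o+++oo.o.o.oooo
111 ....o.oo###############++++##oo.o.oooo.o
112 .+......+###########+###++o##+ooo.oooooo
113 o+......ooo#############+++##o.ooo.ooo.o
114 oo....o.o.o+#############++#+ooo.....o.o
115 .o...oo.oo.+################oooo.oo.o.oo
116 oo..o...o..+###############ooooooo..oo..
117 oo.........o+#############+ooooooo.....o
118 oooo........o+############++.o.o.o.oo.o.
119 o..oo..o....o+#########+++++oooooooo.ooo
120 o.oo.+.......+o+#####+++o++.+++o.ooooo.o
121 o..o..ooo....++o#####+o++.++++++ooooo..o
122 o.oo.oo.o+o..++.#####++++.o.++++.o.o..oo
123 oo.oo...oo+++.+.+####++++.+++++o
[... 1562 characters left out ...]
++++++o+##..........
200 #############+++++++#++#+..........
201 +############++++++++++#+..........
202 +########################..........
203 #################+#######..........
204 #################+#######+.........
205 #################++######..........
206 #######################............
207 ###################o.+#............
208 #################....+#............
209 ###########+.o.......+#+...........
210 ##########oo.........+#+...........
211 ########.o......+.....#+...........
212 #######o..............##...........
213 ######o........+......+#...........
214 #####+................+#...........
215 ####+...........+.....+#+..........
216 ###o..................+#+..........
```

Call:
carry_out --plan '[{"dx":0,"dy":0,"dz":-0.1,"wx":0,"wy":0,"wz":0,"fingers":1},{"dx":0,"dy":0,"dz":-0.1,"wx":0,"wy":0,"wz":0,"fingers":1},{"dx":0,"dy":0,"dz":-0.05,"wx":0,"wy":0,"wz":0,"fingers":1},{"dx":0,"dy":0,"dz":0,"wx":0,"wy":0,"wz":0,"fingers":1},{"dx":0,"dy":0,"dz":0,"wx":0,"wy":0,"wz":0,"fingers":1}]'

```text
clock: 5.88
tcp_pos: [0.5404, 0.2777, 0.0047]
ee_rot: [-0.001, -0.104, 0.995, -0.0]
ft_force: [1.0, -0.1, 0.4]
grip_width: -0.002
grasp_force: 0.0
```

Call:
carry_out --plan '[{"dx":0,"dy":0,"dz":-0.01,"wx":0,"wy":0,"wz":0,"fingers":1},{"dx":0,"dy":0,"dz":0,"wx":0,"wy":0,"wz":0,"fingers":1}]'

```text
clock: 6.05
tcp_pos: [0.5426, 0.2785, 0.0039]
ee_rot: [0.001, -0.104, 0.995, 0.0]
ft_force: [-0.2, -0.4, -0.1]
grip_width: -0.002
grasp_force: 0.0
```

Call:
carry_out --plan '[{"dx":0,"dy":0,"dz":-0.01,"wx":0,"wy":0,"wz":0,"fingers":1},{"dx":0,"dy":0,"dz":0,"wx":0,"wy":0,"wz":0,"fingers":1}]'

```text
clock: 6.22
tcp_pos: [0.5421, 0.2783, 0.0004]
ee_rot: [0.001, -0.104, 0.995, 0.0]
ft_force: [-0.4, -0.1, -0.5]
grip_width: 0.001
grasp_force: 0.0
```

Call:
carry_out --plan '[{"dx":0,"dy":0,"dz":-0.01,"wx":0,"wy":0,"wz":0,"fingers":1},{"dx":0,"dy":0,"dz":0,"wx":0,"wy":0,"wz":0,"fingers":1}]'

```text
clock: 6.38
tcp_pos: [0.5414, 0.278, -0.0033]
ee_rot: [0.0, -0.104, 0.995, 0.0]
ft_force: [-0.7, 0.5, 0.2]
grip_width: -0.0
grasp_force: 0.0
```

Call:
carry_out --plan '[{"dx":0,"dy":0,"dz":-0.01,"wx":0,"wy":0,"wz":0,"fingers":1},{"dx":0,"dy":0,"dz":0,"wx":0,"wy":0,"wz":0,"fingers":1}]'

```text
clock: 6.55
tcp_pos: [0.5412, 0.278, -0.0066]
ee_rot: [-0.0, -0.104, 0.995, -0.0]
ft_force: [-0.3, 0.1, -0.1]
grip_width: -0.001
grasp_force: 0.0
```

Call:
carry_out --plan '[{"dx":0,"dy":0,"dz":-0.01,"wx":0,"wy":0,"wz":0,"fingers":1},{"dx":0,"dy":0,"dz":0,"wx":0,"wy":0,"wz":0,"fingers":1}]'

```text
clock: 6.72
tcp_pos: [0.5412, 0.2779, -0.0097]
ee_rot: [-0.0, -0.104, 0.995, -0.0]
ft_force: [-0.1, 0.7, 0.0]
grip_width: -0.003
grasp_force: 0.0
```

Call:
carry_out --plan '[{"dx":0,"dy":0,"dz":-0.01,"wx":0,"wy":0,"wz":0,"fingers":1},{"dx":0,"dy":0,"dz":0,"wx":0,"wy":0,"wz":0,"fingers":1}]'

```text
clock: 6.88
tcp_pos: [0.5412, 0.2779, -0.0127]
ee_rot: [-0.0, -0.104, 0.995, -0.0]
ft_force: [0.3, 0.3, 0.2]
grip_width: 0.002
grasp_force: 0.0
```

Call:
carry_out --plan '[{"dx":0,"dy":0,"dz":-0.008,"wx":0,"wy":0,"wz":0,"fingers":1},{"dx":0,"dy":0,"dz":0,"wx":0,"wy":0,"wz":0,"fingers":1}]'

```text
clock: 7.05
tcp_pos: [0.5415, 0.2781, -0.0135]
ee_rot: [0.0, -0.104, 0.995, 0.0]
ft_force: [-2.7, -1.5, 8.0]
grip_width: -0.001
grasp_force: 4.2
```

Call:
carry_out --plan '[{"dx":0,"dy":0,"dz":0.06,"wx":0,"wy":0,"wz":0,"fingers":0},{"dx":0,"dy":0,"dz":0.06,"wx":0,"wy":0,"wz":0,"fingers":0},{"dx":0,"dy":0,"dz":0,"wx":0,"wy":0,"wz":0,"fingers":0},{"dx":0,"dy":0,"dz":0,"wx":0,"wy":0,"wz":0,"fingers":0},{"dx":0,"dy":0,"dz":0,"wx":0,"wy":0,"wz":0,"fingers":0},{"dx":0,"dy":0,"dz":0,"wx":0,"wy":0,"wz":0,"fingers":0},{"dx":0,"dy":0,"dz":0,"wx":0,"wy":0,"wz":0,"fingers":0}]'

```text
clock: 7.63
tcp_pos: [0.5407, 0.2777, 0.0203]
ee_rot: [-0.001, -0.104, 0.995, -0.0]
ft_force: [-0.0, -0.0, -1.0]
grip_width: 0.977
grasp_force: 0.0
```

Call:
carry_out --plan '[{"dx":0,"dy":0,"dz":-0.05,"wx":0,"wy":0,"wz":0,"fingers":0},{"dx":0,"dy":0,"dz":-0.05,"wx":0,"wy":0,"wz":0,"fingers":0},{"dx":0,"dy":0,"dz":-0.03,"wx":0,"wy":0,"wz":0,"fingers":0},{"dx":0,"dy":0,"dz":0,"wx":0,"wy":0,"wz":0,"fingers":0},{"dx":0,"dy":0,"dz":0,"wx":0,"wy":0,"wz":0,"fingers":0}]'

```text
clock: 8.05
tcp_pos: [0.5406, 0.2777, -0.0185]
ee_rot: [-0.001, -0.104, 0.995, -0.0]
ft_force: [-0.1, 0.0, 0.9]
grip_width: 0.998
grasp_force: 0.0
```

Call:
carry_out --plan '[{"dx":0,"dy":0,"dz":-0.032,"wx":0,"wy":0,"wz":0,"fingers":0},{"dx":0,"dy":0,"dz":0,"wx":0,"wy":0,"wz":0,"fingers":0},{"dx":0,"dy":0,"dz":0,"wx":0,"wy":0,"wz":0,"fingers":1},{"dx":0,"dy":0,"dz":0,"wx":0,"wy":0,"wz":0,"fingers":1},{"dx":0,"dy":0,"dz":0,"wx":0,"wy":0,"wz":0,"fingers":1},{"dx":0,"dy":0,"dz":0,"wx":0,"wy":0,"wz":0,"fingers":1},{"dx":0,"dy":0,"dz":0,"wx":0,"wy":0,"wz":0,"fingers":1},{"dx":0,"dy":0,"dz":0,"wx":0,"wy":0,"wz":0,"fingers":1}]'

```text
clock: 8.72
tcp_pos: [0.542, 0.2783, -0.0264]
ee_rot: [0.001, -0.104, 0.995, 0.0]
ft_force: [0.3, 0.9, 0.2]
grip_width: 0.254
grasp_force: 89.7
```

Call:
carry_out --plan '[{"dx":0,"dy":0,"dz":0,"wx":0,"wy":0,"wz":0,"fingers":1},{"dx":0,"dy":0,"dz":0,"wx":0,"wy":0,"wz":0,"fingers":1}]'

```text
clock: 8.88
tcp_pos: [0.542, 0.2783, -0.0264]
ee_rot: [0.001, -0.104, 0.995, 0.0]
ft_force: [-0.9, -0.9, 5.0]
grip_width: 0.253
grasp_force: 90.6
```

Call:
carry_out --plan '[{"dx":0,"dy":0,"dz":0.11,"wx":0,"wy":0,"wz":0,"fingers":1},{"dx":-0.07,"dy":0,"dz":0.11,"wx":0,"wy":0,"wz":0,"fingers":1},{"dx":-0.07,"dy":0,"dz":0.11,"wx":0,"wy":0,"wz":0,"fingers":1},{"dx":-0.068,"dy":-0.06,"dz":0,"wx":0,"wy":0,"wz":0,"fingers":1},{"dx":-0.068,"dy":-0.11,"dz":0,"wx":0,"wy":0,"wz":0,"fingers":1},{"dx":-0.068,"dy":-0.11,"dz":0,"wx":0,"wy":0,"wz":-0.2,"fingers":1},{"dx":-0.068,"dy":-0.11,"dz":0,"wx":0,"wy":0,"wz":-0.2,"fingers":1},{"dx":0,"dy":-0.12,"dz":0,"wx":0,"wy":0,"wz":-0.2,"fingers":1}]'

```text
clock: 9.55
tcp_pos: [0.4122, 0.1244, 0.0708]
ee_rot: [-0.003, -0.084, 0.996, 0.0]
ft_force: [-0.2, 0.4, -1.2]
grip_width: 0.252
grasp_force: 89.8
```

Call:
carry_out --plan '[{"dx":0,"dy":-0.12,"dz":0,"wx":0,"wy":0,"wz":-0.23,"fingers":1},{"dx":0,"dy":-0.12,"dz":0,"wx":0,"wy":0,"wz":0,"fingers":1},{"dx":0,"dy":-0.12,"dz":0,"wx":0,"wy":0,"wz":0,"fingers":1},{"dx":0,"dy":-0.12,"dz":0,"wx":0,"wy":0,"wz":0,"fingers":1},{"dx":0,"dy":-0.055,"dz":0,"wx":0,"wy":0,"wz":0,"fingers":1},{"dx":0,"dy":0,"dz":0,"wx":0,"wy":0,"wz":0,"fingers":1},{"dx":0,"dy":0,"dz":0,"wx":0,"wy":0,"wz":0,"fingers":1}]'

```text
clock: 10.13
tcp_pos: [0.4175, -0.036, 0.0715]
ee_rot: [-0.0, -0.074, 0.997, 0.0]
ft_force: [0.2, 0.6, -1.6]
grip_width: 0.25
grasp_force: 89.9
```

Run:
```python
from h import *
np.set_printoptions(precision=4,suppress=True)
s=robot.capture('side');t=robot.capture('top')
for n in('scraper_tip','scraper','cover_lip'):
    a=robot.tip_of(n,'side')[:2];b=robot.tip_of(n,'top')[:2]
    for i in a:
        for j in b: print(n,i['position'],j['position'],round(i['score'],2),round(j['score'],2),*tri(s,i['position'],t,j['position']))
print(robot.get_state()['tcp_pos'])
save('s8.png',cv2.resize(s['img'][120:240,240:380],None,fx=3,fy=3,interpolation=cv2.INTER_CUBIC))
a=cv2.resize(s['img'][120:240,240:370],None,fx=3,fy=3,interpolation=cv2.INTER_CUBIC);b=cv2.resize(t['img'][120:240,270:400],None,fx=3,fy=3,interpolation=cv2.INTER_CUBIC)
save('p8.png',np.hstack([a,b]))
```

```text
scraper_tip [297.5, 191.1] [324.0, 211.4] 0.7 0.96 [ 0.5314 -0.0126  0.0924] [np.float64(1.11311837254283), np.float64(1.1798005200199635)]
cover_lip [311.6, 199.3] [324.7, 204.6] 0.9 0.72 [ 0.5621 -0.0173  0.0483] [np.float64(2.33778491079253), np.float64(2.442297113779304)]
cover_lip [311.6, 199.3] [315.4, 142.4] 0.9 0.61 [ 0.6677  0.0291 -0.0071] [np.float64(24.12511963605537), np.float64(25.799911663420474)]
[ 0.4179 -0.0346  0.0718]
```

View pics/p8.png

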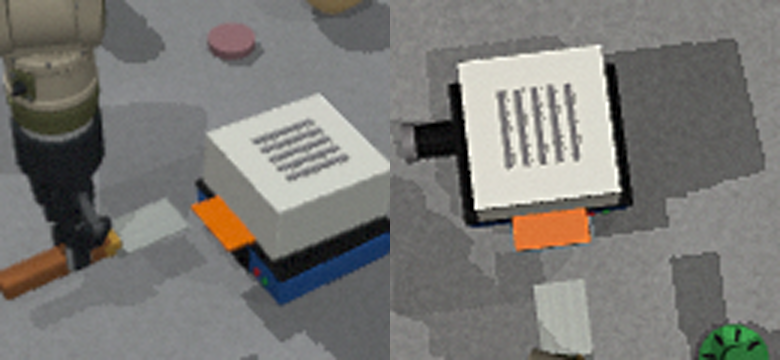

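Run:
```python
from h import *
np.set_printoptions(precision=4,suppress=True)
s=robot.capture('side');t=robot.capture('top')
print(tri(s,(294.7,186.3),t,(318,214.4)));print(tri(s,(302,192.4),t,(336.3,212.4)))
b=np.array([np.cos(.1487),np.sin(.1487),0])
tc=robot.get_state()['tcp_pos'];n=np.array([-b[1],b[0],0])
for ti in(.104,.095,.085):
    for d in(.0225,-.0225):
        p=tc+.113*b+n*d;p[2]=ti;print(ti,proj(s,p),proj(t,p))
for z in(.06,.08,.1):
    p=tc-.07*b;p[2]=z; print('tail',z,proj(s,p))
```

```text
(array([0.5257, 0.0023, 0.1   ]), [np.float64(0.01734597747689673), np.float64(0.01855517689835711)])
(array([ 0.5301, -0.0458,  0.1187]), [np.float64(0.4443219311198007), np.float64(0.4684538784116024)])
0.104 [[294.6491 184.8505]] [[317.3015 214.1047]]
0.104 [[302.7721 194.4356]] [[334.0099 211.9436]]
0.095 [[294.7507 187.0627]] [[317.3645 214.2324]]
0.095 [[302.8367 196.6449]] [[333.9356 212.0891]]
0.085 [[294.8624 189.4963]] [[317.4333 214.3719]]
0.085 [[302.9079 199.0749]] [[333.8545 212.2479]]
tail 0.06 [[242.2556 225.9458]]
tail 0.08 [[241.4431 221.2271]]
tail 0.1 [[240.6124 216.4038]]
```

Call:
carry_out --plan '[{"dx":0,"dy":0,"dz":-0.08,"wx":0,"wy":0,"wz":0,"fingers":1},{"dx":0,"dy":0,"dz":-0.08,"wx":0,"wy":0,"wz":0,"fingers":1},{"dx":0,"dy":0,"dz":-0.033,"wx":0,"wy":0,"wz":0,"fingers":1},{"dx":0,"dy":0,"dz":0,"wx":0,"wy":0,"wz":0,"fingers":1},{"dx":0,"dy":0,"dz":0,"wx":0,"wy":0,"wz":0,"fingers":1},{"dx":0,"dy":0,"dz":0,"wx":0,"wy":0,"wz":0,"fingers":1}]'

```text
clock: 11.13
tcp_pos: [0.4186, -0.0355, 0.0146]
ee_rot: [0.0, -0.075, 0.997, -0.0]
ft_force: [0.7, -0.6, -1.6]
grip_width: 0.255
grasp_force: 89.9
```

Call:
carry_out --plan '[{"dx":0.04,"dy":0.006,"dz":0,"wx":0,"wy":0,"wz":0,"fingers":1},{"dx":0.04,"dy":0.006,"dz":0,"wx":0,"wy":0,"wz":0,"fingers":1},{"dx":0.04,"dy":0.006,"dz":0,"wx":0,"wy":0,"wz":0,"fingers":1},{"dx":0.04,"dy":0.006,"dz":0,"wx":0,"wy":0,"wz":0,"fingers":1},{"dx":0,"dy":0,"dz":0,"wx":0,"wy":0,"wz":0,"fingers":1},{"dx":0,"dy":0,"dz":0,"wx":0,"wy":0,"wz":0,"fingers":1}]'

```text
clock: 11.63
tcp_pos: [0.4669, -0.0284, 0.0148]
ee_rot: [0.001, -0.075, 0.997, -0.0]
ft_force: [-0.0, 0.3, 0.3]
grip_width: 0.254
grasp_force: 89.9
```

Call:
carry_out --plan '[{"dx":0.004,"dy":0.0006,"dz":0.058,"wx":0,"wy":0,"wz":0,"fingers":1},{"dx":0.0106,"dy":0.0016,"dz":0.057,"wx":0,"wy":0,"wz":0,"fingers":1},{"dx":0.017,"dy":0.0025,"dz":0.0556,"wx":0,"wy":0,"wz":0,"fingers":1},{"dx":0.0232,"dy":0.0035,"dz":0.0533,"wx":0,"wy":0,"wz":0,"fingers":1},{"dx":0.029,"dy":0.0043,"dz":0.05,"wx":0,"wy":0,"wz":0,"fingers":1},{"dx":0.0347,"dy":0.0052,"dz":0.0465,"wx":0,"wy":0,"wz":0,"fingers":1},{"dx":0.0397,"dy":0.0059,"dz":0.0422,"wx":0,"wy":0,"wz":0,"fingers":1},{"dx":0,"dy":0,"dz":0,"wx":0,"wy":0,"wz":0,"fingers":1}]'

```text
clock: 12.3
tcp_pos: [0.5157, -0.0215, 0.1254]
ee_rot: [0.002, -0.075, 0.997, -0.001]
ft_force: [0.8, -0.2, -0.9]
grip_width: 0.252
grasp_force: 89.8
```

```bash
cat > lip.py <<'E'
from h import *
np.set_printoptions(precision=4,suppress=True)
from scipy.optimize import minimize_scalar
s=robot.capture('side');t=robot.capture('top');st=robot.get_state();print(st['clock'],st['tcp_pos'],st['ft_force'])
p=[.6618,.0007,.1487]
def bl(X):
    c,s_=np.cos(p[2]),np.sin(p[2]); return np.array([p[0]+c*X[0]-s_*X[1],p[1]+s_*X[0]+c*X[1],X[2]])
def cov(th,x,y,z):
    c,s_=np.cos(th),np.sin(th); return bl((.068+c*x+s_*z,y,.045-s_*x+c*z))
for n,c in(('s',s),('t',t)):
    hsv=cv2.cvtColor(c['img'],cv2.COLOR_RGB2HSV)
    m=cv2.inRange(hsv,(5,180,100),(20,255,255))
    k,l,sta,ce=cv2.connectedComponentsWithStats(m)
    for i in range(1,k):
        if sta[i,4]>30: print(n,sta[i],ce[i].round(1))
for th in np.arange(0,2.05,.15): print(round(th,2),proj(s,cov(th,-.152,0,.003))[0].round(1),proj(t,cov(th,-.152,0,.003))[0].round(1))
E
python3 lip.py
```

```text
12.4 [ 0.5129 -0.0212  0.1229] [-0.3958 -0.8094 -1.8036]
s [320 154  19  18  58] [329.7 163.1]
s [319 285  11  14 120] [324.4 291.7]
t [307 168  28  10 167] [323.  172.2]
t [421 230  11   9  79] [426.1 234. ]
0.0 [313.7 196.7] [323.7 196.4]
0.15 [314.3 191. ] [323.6 194.9]
0.3 [315.9 185. ] [323.3 192.2]
0.45 [318.5 178.6] [322.8 188.2]
0.6 [322.  172.2] [322.2 183. ]
0.75 [326.4 165.8] [321.4 176.6]
0.9 [331.5 159.7] [320.5 169.2]
1.05 [337.3 154. ] [319.5 161. ]
1.2 [343.5 148.9] [318.4 152.2]
1.35 [350.  144.5] [317.2 143. ]
1.5 [356.6 140.9] [316.  133.8]
1.65 [363.1 138.3] [314.9 124.9]
1.8 [369.3 136.7] [313.8 116.5]
1.95 [375.1 136.1] [312.8 108.9]
```

Call:
carry_out --plan '[{"dx":0.0442,"dy":0.0066,"dz":0.0373,"wx":0,"wy":0,"wz":0,"fingers":1},{"dx":0.048,"dy":0.0072,"dz":0.0319,"wx":0,"wy":0,"wz":0,"fingers":1},{"dx":0.0514,"dy":0.0077,"dz":0.0261,"wx":0,"wy":0,"wz":0,"fingers":1},{"dx":0.0542,"dy":0.0081,"dz":0.02,"wx":0,"wy":0,"wz":0,"fingers":1},{"dx":0.056,"dy":0.0084,"dz":0.0135,"wx":0,"wy":0,"wz":0,"fingers":1},{"dx":0.0572,"dy":0.0086,"dz":0.007,"wx":0,"wy":0,"wz":0,"fingers":1},{"dx":0.0577,"dy":0.0086,"dz":0,"wx":0,"wy":0,"wz":0,"fingers":1},{"dx":0.0573,"dy":0.0086,"dz":-0.006,"wx":0,"wy":0,"wz":0,"fingers":1}]'

```text
clock: 13.07
tcp_pos: [0.6403, -0.0021, 0.1608]
ee_rot: [-0.001, -0.075, 0.997, 0.0]
ft_force: [-0.9, 0.0, -0.5]
grip_width: 0.253
grasp_force: 89.9
```

Call:
carry_out --plan '[{"dx":0.0562,"dy":0.0084,"dz":-0.013,"wx":0,"wy":0,"wz":0,"fingers":1},{"dx":0,"dy":0,"dz":0,"wx":0,"wy":0,"wz":0,"fingers":1},{"dx":0,"dy":0,"dz":0,"wx":0,"wy":0,"wz":0,"fingers":1}]'

```text
clock: 13.32
tcp_pos: [0.6565, 0.0005, 0.1558]
ee_rot: [-0.002, -0.075, 0.997, 0.0]
ft_force: [-0.7, 0.1, -0.5]
grip_width: 0.251
grasp_force: 89.9
```

```bash
python3 lip.py | head -8
```

```text
13.4167 [0.6563 0.0004 0.157 ] [-0.0712  0.0882 -0.9599]
s [365 126  16  22 140] [373.1 136.4]
s [319 285  11  14 121] [324.3 291.7]
t [421 230  11   9  80] [426.1 234. ]
0.0 [313.7 196.7] [323.7 196.4]
0.15 [314.3 191. ] [323.6 194.9]
0.3 [315.9 185. ] [323.3 192.2]
0.45 [318.5 178.6] [322.8 188.2]
```

Call:
carry_out --plan '[{"dx":-0.09,"dy":-0.012,"dz":0,"wx":0,"wy":0,"wz":0,"fingers":1},{"dx":-0.125,"dy":-0.018,"dz":0,"wx":0,"wy":0,"wz":0,"fingers":1},{"dx":-0.125,"dy":0,"dz":0,"wx":0,"wy":0,"wz":0,"fingers":1},{"dx":-0.04,"dy":0.11,"dz":0,"wx":0,"wy":0,"wz":0.2,"fingers":1},{"dx":0,"dy":0.13,"dz":0,"wx":0,"wy":0,"wz":0.2,"fingers":1},{"dx":0,"dy":0.13,"dz":0,"wx":0,"wy":0,"wz":0.2,"fingers":1},{"dx":0,"dy":0.13,"dz":0,"wx":0,"wy":0,"wz":0.23,"fingers":1},{"dx":0,"dy":0.13,"dz":0,"wx":0,"wy":0,"wz":0,"fingers":1}]'

```text
clock: 14.08
tcp_pos: [0.5425, 0.1814, 0.1586]
ee_rot: [0.0, -0.104, 0.995, 0.0]
ft_force: [0.1, 0.4, -2.0]
grip_width: 0.251
grasp_force: 89.9
```

Call:
carry_out --plan '[{"dx":0,"dy":0.13,"dz":0,"wx":0,"wy":0,"wz":0,"fingers":1},{"dx":0,"dy":0.13,"dz":0,"wx":0,"wy":0,"wz":0,"fingers":1},{"dx":0,"dy":0.06,"dz":-0.1,"wx":0,"wy":0,"wz":0,"fingers":1},{"dx":0,"dy":0,"dz":-0.13,"wx":0,"wy":0,"wz":0,"fingers":1},{"dx":0,"dy":0,"dz":-0.13,"wx":0,"wy":0,"wz":0,"fingers":1},{"dx":0,"dy":0,"dz":-0.12,"wx":0,"wy":0,"wz":0,"fingers":1},{"dx":0,"dy":0,"dz":0,"wx":0,"wy":0,"wz":0,"fingers":1},{"dx":0,"dy":0,"dz":0,"wx":0,"wy":0,"wz":0,"fingers":1}]'

```text
clock: 14.75
tcp_pos: [0.5411, 0.2753, 0.0126]
ee_rot: [-0.003, -0.104, 0.995, -0.001]
ft_force: [0.3, 0.6, -0.3]
grip_width: 0.251
grasp_force: 89.8
```

Call:
carry_out --plan '[{"dx":0,"dy":0,"dz":-0.06,"wx":0,"wy":0,"wz":0,"fingers":1},{"dx":0,"dy":0,"dz":-0.05,"wx":0,"wy":0,"wz":0,"fingers":1},{"dx":0,"dy":0,"dz":0,"wx":0,"wy":0,"wz":0,"fingers":1},{"dx":0,"dy":0,"dz":0,"wx":0,"wy":0,"wz":0,"fingers":1}]'

```text
clock: 15.08
tcp_pos: [0.5451, 0.2766, -0.0168]
ee_rot: [0.001, -0.104, 0.995, 0.0]
ft_force: [-0.3, -0.6, -1.4]
grip_width: 0.252
grasp_force: 89.9
```

Call:
carry_out --plan '[{"dx":0,"dy":0,"dz":-0.01,"wx":0,"wy":0,"wz":0,"fingers":1},{"dx":0,"dy":0,"dz":0,"wx":0,"wy":0,"wz":0,"fingers":1},{"dx":0,"dy":0,"dz":0,"wx":0,"wy":0,"wz":0,"fingers":1}]'

```text
clock: 15.33
tcp_pos: [0.545, 0.2768, -0.0208]
ee_rot: [0.001, -0.104, 0.995, 0.0]
ft_force: [-0.0, 0.2, -1.0]
grip_width: 0.254
grasp_force: 89.9
```

Call:
carry_out --plan '[{"dx":0,"dy":0,"dz":-0.012,"wx":0,"wy":0,"wz":0,"fingers":1},{"dx":0,"dy":0,"dz":0,"wx":0,"wy":0,"wz":0,"fingers":1},{"dx":0,"dy":0,"dz":0,"wx":0,"wy":0,"wz":0,"fingers":1}]'

```text
clock: 15.58
tcp_pos: [0.5438, 0.2765, -0.026]
ee_rot: [-0.0, -0.104, 0.995, 0.0]
ft_force: [0.3, -0.6, -0.9]
grip_width: 0.254
grasp_force: 89.9
```

Call:
carry_out --plan '[{"dx":0,"dy":0,"dz":-0.004,"wx":0,"wy":0,"wz":0,"fingers":1},{"dx":0,"dy":0,"dz":0,"wx":0,"wy":0,"wz":0,"fingers":1},{"dx":0,"dy":0,"dz":0,"wx":0,"wy":0,"wz":0,"fingers":1}]'

```text
clock: 15.83
tcp_pos: [0.544, 0.2765, -0.0264]
ee_rot: [0.0, -0.104, 0.995, 0.0]
ft_force: [-2.2, -1.2, 4.9]
grip_width: 0.255
grasp_force: 90.6
```

Call:
carry_out --plan '[{"dx":0,"dy":0,"dz":0,"wx":0,"wy":0,"wz":0,"fingers":0},{"dx":0,"dy":0,"dz":0,"wx":0,"wy":0,"wz":0,"fingers":0},{"dx":0,"dy":0,"dz":0,"wx":0,"wy":0,"wz":0,"fingers":0},{"dx":0,"dy":0,"dz":0,"wx":0,"wy":0,"wz":0,"fingers":0},{"dx":0,"dy":0,"dz":0.05,"wx":0,"wy":0,"wz":0,"fingers":0},{"dx":0,"dy":0,"dz":0.13,"wx":0,"wy":0,"wz":0,"fingers":0},{"dx":0,"dy":0,"dz":0.13,"wx":0,"wy":0,"wz":0,"fingers":0},{"dx":0,"dy":0,"dz":0.13,"wx":0,"wy":0,"wz":0,"fingers":0}]'

```text
clock: 16.5
tcp_pos: [0.5433, 0.2763, 0.1057]
ee_rot: [-0.001, -0.104, 0.995, -0.0]
ft_force: [1.4, -0.2, 0.0]
grip_width: 0.996
grasp_force: 0.0
```

Call:
carry_out --plan '[{"dx":-0.015,"dy":-0.125,"dz":0.05,"wx":0,"wy":0,"wz":0,"fingers":0},{"dx":-0.015,"dy":-0.13,"dz":0,"wx":0,"wy":0,"wz":-0.2,"fingers":0},{"dx":-0.015,"dy":-0.13,"dz":0,"wx":0,"wy":0,"wz":-0.2,"fingers":0},{"dx":-0.015,"dy":-0.13,"dz":0,"wx":0,"wy":0,"wz":-0.2,"fingers":0},{"dx":-0.015,"dy":-0.13,"dz":0,"wx":0,"wy":0,"wz":-0.23,"fingers":0},{"dx":-0.015,"dy":-0.13,"dz":0,"wx":0,"wy":0,"wz":0,"fingers":0},{"dx":-0.015,"dy":-0.13,"dz":0,"wx":0,"wy":0,"wz":0,"fingers":0},{"dx":-0.015,"dy":-0.13,"dz":0,"wx":0,"wy":0,"wz":0,"fingers":0}]'

```text
clock: 17.17
tcp_pos: [0.5075, -0.0357, 0.12]
ee_rot: [0.0, -0.075, 0.997, -0.0]
ft_force: [0.7, 0.4, 0.5]
grip_width: 0.998
grasp_force: 0.0
```

Call:
carry_out --plan '[{"dx":-0.015,"dy":-0.13,"dz":0,"wx":0,"wy":0,"wz":0,"fingers":0},{"dx":-0.015,"dy":-0.13,"dz":0,"wx":0,"wy":0,"wz":0,"fingers":0},{"dx":-0.015,"dy":-0.13,"dz":0,"wx":0,"wy":0,"wz":0,"fingers":0},{"dx":-0.015,"dy":-0.13,"dz":0,"wx":0,"wy":0,"wz":0,"fingers":0},{"dx":-0.015,"dy":-0.13,"dz":0,"wx":0,"wy":0,"wz":0,"fingers":0},{"dx":-0.02,"dy":-0.13,"dz":0,"wx":0,"wy":0,"wz":0,"fingers":0},{"dx":0,"dy":0,"dz":0,"wx":0,"wy":0,"wz":0,"fingers":0},{"dx":0,"dy":0,"dz":0,"wx":0,"wy":0,"wz":0,"fingers":0}]'

```text
clock: 17.83
tcp_pos: [0.479, -0.2702, 0.1196]
ee_rot: [0.0, -0.073, 0.997, 0.0]
ft_force: [1.1, 0.8, 0.1]
grip_width: 1.001
grasp_force: 0.0
```

```bash
cat > v.py <<'E'
from h import *
np.set_printoptions(precision=4,suppress=True)
s=robot.capture('side');t=robot.capture('top');print(robot.get_state()['tcp_pos'],robot.get_state()['clock'])
for n in('scraper','scraper_tip','cap','clips','seat_center'):
    a=robot.tip_of(n,'side')[:3];b=robot.tip_of(n,'top')[:3]
    for i in a:
        for j in b:
            x,e=tri(s,i['position'],t,j['position'])
            if max(e)<4: print(n,i['position'],j['position'],round(i['score'],2),round(j['score'],2),x,np.round(e,1))
for c in(s,t):
    print('nominal clips,seat',proj(c,[[.6618,.0007,.072],[.6618,.0007,.059]]).round(1).tolist())
    hsv=cv2.cvtColor(c['img'],cv2.COLOR_RGB2HSV)
    for nm,lo,hi in(('yellow',(22,150,120),(34,255,255)),('pink',(150,60,120),(179,255,255)),('orange',(5,180,100),(20,255,255))):
        k,l,sta,ce=cv2.connectedComponentsWithStats(cv2.inRange(hsv,lo,hi))
        print(nm,[(ce[i].round(1).tolist(),int(sta[i,4])) for i in range(1,k) if sta[i,4]>3 and 250<ce[i][0]<450])
save('s9.png',s['img'])
E
python3 v.py
```

```text
[ 0.4792 -0.2675  0.1196] 17.9333
cap [301.6, 263.2] [384.6, 235.8] 0.86 0.88 [ 0.4682 -0.19    0.0035] [1.1 1. ]
cap [283.4, 321.0] [433.1, 274.9] 0.78 0.59 [ 0.3592 -0.3321  0.0015] [0.8 0.6]
cap [321.4, 297.7] [423.9, 232.4] 0.73 0.48 [ 0.4781 -0.3057 -0.006 ] [2.  1.8]
clips [339.1, 179.8] [317.9, 165.3] 0.91 0.96 [0.6662 0.0051 0.0675] [0.9 1. ]
seat_center [339.6, 181.5] [320.9, 167.1] 0.92 0.89 [ 0.6621 -0.0038  0.0698] [1.3 1.4]
nominal clips,seat [[337.6, 180.2], [337.4, 183.3]]
yellow [([350.0, 182.9], 15)]
pink [([341.3, 185.2], 122)]
orange [([372.2, 136.9], 177), ([324.4, 291.7], 120)]
nominal clips,seat [[319.8, 165.7], [319.8, 166.4]]
yellow [([327.8, 155.3], 13), ([308.5, 157.7], 15), ([330.2, 174.7], 16), ([310.9, 176.7], 13)]
pink [([319.5, 166.7], 317)]
orange [([313.3, 113.2], 216)]
```

Call:
carry_out --plan '[{"dx":0,"dy":-0.06,"dz":0,"wx":0,"wy":0,"wz":0,"fingers":0},{"dx":0,"dy":-0.06,"dz":0,"wx":0,"wy":0,"wz":0,"fingers":0},{"dx":0,"dy":0,"dz":-0.1,"wx":0,"wy":0,"wz":0,"fingers":0},{"dx":0,"dy":0,"dz":-0.1,"wx":0,"wy":0,"wz":0,"fingers":0},{"dx":0,"dy":0,"dz":-0.1,"wx":0,"wy":0,"wz":0,"fingers":0},{"dx":0,"dy":0,"dz":0,"wx":0,"wy":0,"wz":0,"fingers":0},{"dx":0,"dy":0,"dz":0,"wx":0,"wy":0,"wz":0,"fingers":0}]'

```text
clock: 19.02
tcp_pos: [0.4781, -0.3036, 0.0286]
ee_rot: [-0.002, -0.075, 0.997, 0.001]
ft_force: [0.2, -0.3, 0.3]
grip_width: 1.001
grasp_force: 0.0
```

Call:
carry_out --plan '[{"dx":0,"dy":0,"dz":-0.08,"wx":0,"wy":0,"wz":0,"fingers":0},{"dx":0,"dy":0,"dz":-0.06,"wx":0,"wy":0,"wz":0,"fingers":0},{"dx":0,"dy":0,"dz":-0.02,"wx":0,"wy":0,"wz":0,"fingers":0},{"dx":0,"dy":0,"dz":0,"wx":0,"wy":0,"wz":0,"fingers":0},{"dx":0,"dy":0,"dz":0,"wx":0,"wy":0,"wz":0,"fingers":0}]' --squeeze 70

```text
clock: 19.43
tcp_pos: [0.4804, -0.3048, -0.0165]
ee_rot: [0.001, -0.075, 0.997, -0.001]
ft_force: [0.0, -1.3, -0.5]
grip_width: 0.998
grasp_force: 0.0
```

Call:
carry_out --plan '[{"dx":0,"dy":0,"dz":0,"wx":0,"wy":0,"wz":0,"fingers":1},{"dx":0,"dy":0,"dz":0,"wx":0,"wy":0,"wz":0,"fingers":1},{"dx":0,"dy":0,"dz":0,"wx":0,"wy":0,"wz":0,"fingers":1},{"dx":0,"dy":0,"dz":0,"wx":0,"wy":0,"wz":0,"fingers":1},{"dx":0,"dy":0,"dz":0,"wx":0,"wy":0,"wz":0,"fingers":1},{"dx":0,"dy":0,"dz":0,"wx":0,"wy":0,"wz":0,"fingers":1},{"dx":0,"dy":0,"dz":0,"wx":0,"wy":0,"wz":0,"fingers":1},{"dx":0,"dy":0,"dz":0,"wx":0,"wy":0,"wz":0,"fingers":1}]'

```text
clock: 20.1
tcp_pos: [0.48, -0.3044, -0.0172]
ee_rot: [0.0, -0.075, 0.997, -0.0]
ft_force: [-1.0, 1.2, 5.9]
grip_width: 0.3
grasp_force: 68.8
```

Call:
carry_out --plan '[{"dx":0,"dy":0,"dz":0.06,"wx":0,"wy":0,"wz":0,"fingers":1},{"dx":0,"dy":0,"dz":0.13,"wx":0,"wy":0,"wz":0,"fingers":1},{"dx":0,"dy":0,"dz":0.13,"wx":0,"wy":0,"wz":0,"fingers":1},{"dx":0.03,"dy":0.05,"dz":0.11,"wx":0,"wy":0,"wz":0,"fingers":1},{"dx":0.064,"dy":0.108,"dz":0,"wx":0,"wy":0,"wz":0,"fingers":1},{"dx":0.064,"dy":0.108,"dz":0,"wx":0,"wy":0,"wz":0,"fingers":1},{"dx":0.064,"dy":0.108,"dz":0,"wx":0,"wy":0,"wz":0,"fingers":1},{"dx":0.064,"dy":0.108,"dz":0,"wx":0,"wy":0,"wz":0,"fingers":1}]'

```text
clock: 20.77
tcp_pos: [0.5658, -0.1581, 0.1112]
ee_rot: [0.0, -0.074, 0.997, -0.0]
ft_force: [0.1, -0.9, -0.2]
grip_width: 0.301
grasp_force: 68.9
```

Call:
carry_out --plan '[{"dx":0.064,"dy":0.108,"dz":0,"wx":0,"wy":0,"wz":0,"fingers":1},{"dx":0.064,"dy":0.108,"dz":0,"wx":0,"wy":0,"wz":0,"fingers":1},{"dx":0.064,"dy":0.108,"dz":0,"wx":0,"wy":0,"wz":0,"fingers":1},{"dx":0.064,"dy":0.108,"dz":0,"wx":0,"wy":0,"wz":0,"fingers":1},{"dx":0.062,"dy":0.108,"dz":0,"wx":0,"wy":0,"wz":0,"fingers":1},{"dx":0,"dy":0,"dz":0,"wx":0,"wy":0,"wz":0,"fingers":1},{"dx":0,"dy":0,"dz":0,"wx":0,"wy":0,"wz":0,"fingers":1},{"dx":0,"dy":0,"dz":0,"wx":0,"wy":0,"wz":0,"fingers":1}]'

```text
clock: 21.43
tcp_pos: [0.6601, 0.0028, 0.1102]
ee_rot: [-0.001, -0.075, 0.997, -0.0]
ft_force: [-0.6, -0.3, -0.3]
grip_width: 0.303
grasp_force: 69.0
```

```bash
cat > w.py <<'E'
from h import *
np.set_printoptions(precision=4,suppress=True)
s=robot.capture('side');t=robot.capture('top');st=robot.get_state();tc=st['tcp_pos'];print(tc,st['clock'])
h=tc[2]+.0172
th=np.linspace(0,2*np.pi,40)
for cn,c in(('side',s),('top',t)):
    for r in robot.outline_of('cap',cn)[:3]: print(cn,round(r['score'],2),r['bbox'])
    P=[[tc[0]+.034*np.cos(a),tc[1]+.034*np.sin(a),h+zz] for a in th for zz in(.004,.009)]
    q=proj(c,P);print('pred disc bbox',(q.max(0)+q.min(0))/2,np.ptp(q,axis=0))
    m=cv2.inRange(cv2.cvtColor(c['img'],cv2.COLOR_RGB2HSV),(0,0,150),(179,60,255))
    x0,y0=q.min(0).astype(int)-4;x1,y1=q.max(0).astype(int)+5
    print(x0,y0);
    for r in range(y0,y1): print(''.join('#' if m[r,k] else '.' for k in range(x0,x1)))
E
python3 w.py
```

```text
[0.66   0.0016 0.1106] 21.5333
side 0.97 [299.2, 263.0, 20.9, 21.3]
side 0.8 [335.9, 163.8, 21.9, 22.0]
pred disc bbox [337.5637 164.9415] [23.6095 17.2418]
321 152
.................................
.................................
.................................
.................................
.................................
.................................
.........##......................
........###......................
.......##................##......
......####...............##......
.....#######.............###.....
.....#######.............###.....
.....####..#...............##....
.....##...##............#####....
.....########...........#####....
......########...........###.....
......#####..####...#....###.....
.......###..#####.#####..##..#...
........#########..#######....#..
..........#######.#######......#.
............##########..........#
...............#####.............
.................................
.................................
.................................
.................................
top 0.92 [434.0, 273.9, 26.7, 24.0]
top 0.9 [385.1,
[... 640 characters left out ...]
................
###################................
####################...............
###################................
###################................
####################...............
###################................
##################.................
###################................
####################...............
####################...............
###################................
####################...............
###################................
###################................
####################...............
###################................
####################...............
###################................
####################...............
```

Call:
carry_out --plan '[{"dx":0.003,"dy":0,"dz":-0.06,"wx":0,"wy":0,"wz":0,"fingers":1},{"dx":0,"dy":0,"dz":-0.06,"wx":0,"wy":0,"wz":0,"fingers":1},{"dx":0,"dy":0,"dz":-0.035,"wx":0,"wy":0,"wz":0,"fingers":1},{"dx":0,"dy":0,"dz":0,"wx":0,"wy":0,"wz":0,"fingers":1},{"dx":0,"dy":0,"dz":0,"wx":0,"wy":0,"wz":0,"fingers":1},{"dx":0,"dy":0,"dz":0,"wx":0,"wy":0,"wz":0,"fingers":1}]'

```text
clock: 22.13
tcp_pos: [0.662, 0.0021, 0.0654]
ee_rot: [0.001, -0.075, 0.997, -0.0]
ft_force: [0.4, -0.4, -1.2]
grip_width: 0.303
grasp_force: 69.0
```

Run:
```python
from h import *
s=robot.capture('side');t=robot.capture('top')
a=cv2.resize(s['img'][130:215,295:385],None,fx=4,fy=4,interpolation=cv2.INTER_CUBIC);b=cv2.resize(t['img'][155:240,195:280],None,fx=4,fy=4,interpolation=cv2.INTER_CUBIC)
save('p10.png',np.hstack([a,b]));print(robot.get_state()['tcp_pos'],robot.get_state()['ft_force'])
c=np.array([.661,.0015,.074]);
for p in ([.661,.0015,.0],[.661,.0015,.074]): print((proj(s,p)[0]-[295,130])*4)
```

```text
[0.66250516 0.0023436  0.06578916] [0.32220287 0.11173287 0.05717221]
[165.87574834 267.12607839]
[168.88783977 198.66784101]
```

View pics/p10.png

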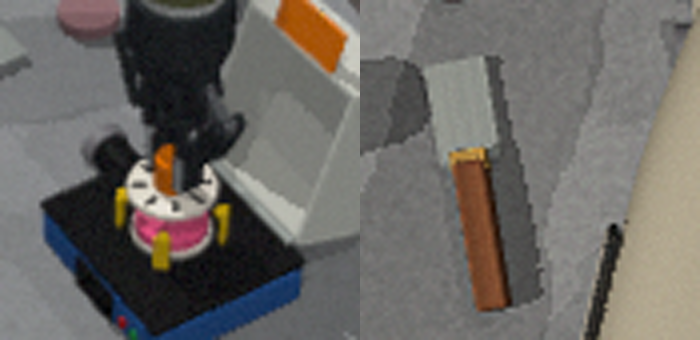

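Call:
carry_out --plan '[{"dx":-0.004,"dy":-0.002,"dz":-0.015,"wx":0,"wy":0,"wz":0,"fingers":1},{"dx":0,"dy":0,"dz":-0.01,"wx":0,"wy":0,"wz":0,"fingers":1},{"dx":0,"dy":0,"dz":0,"wx":0,"wy":0,"wz":0,"fingers":1},{"dx":0,"dy":0,"dz":0,"wx":0,"wy":0,"wz":0,"fingers":1}]'

```text
clock: 22.57
tcp_pos: [0.6606, 0.0019, 0.057]
ee_rot: [0.0, -0.075, 0.997, -0.0]
ft_force: [0.3, -0.8, -0.9]
grip_width: 0.3
grasp_force: 69.0
```

Call:
carry_out --plan '[{"dx":0,"dy":0,"dz":-0.008,"wx":0,"wy":0,"wz":0,"fingers":1},{"dx":0,"dy":0,"dz":0,"wx":0,"wy":0,"wz":0,"fingers":1},{"dx":0,"dy":0,"dz":0,"wx":0,"wy":0,"wz":0,"fingers":1}]'

```text
clock: 22.82
tcp_pos: [0.6616, 0.0016, 0.0551]
ee_rot: [0.001, -0.075, 0.997, -0.0]
ft_force: [3.1, -1.6, 1.2]
grip_width: 0.299
grasp_force: 69.0
```

Call:
carry_out --plan '[{"dx":0,"dy":0,"dz":-0.008,"wx":0,"wy":0,"wz":0,"fingers":1},{"dx":0,"dy":0,"dz":0,"wx":0,"wy":0,"wz":0,"fingers":1},{"dx":0,"dy":0,"dz":0,"wx":0,"wy":0,"wz":0,"fingers":1}]'

```text
clock: 23.07
tcp_pos: [0.6617, 0.0018, 0.0535]
ee_rot: [0.001, -0.075, 0.997, -0.0]
ft_force: [0.7, -1.6, 6.1]
grip_width: 0.303
grasp_force: 69.5
```

Call:
carry_out --plan '[{"dx":0,"dy":0,"dz":-0.008,"wx":0,"wy":0,"wz":0,"fingers":1},{"dx":0,"dy":0,"dz":0,"wx":0,"wy":0,"wz":0,"fingers":1},{"dx":0,"dy":0,"dz":0,"wx":0,"wy":0,"wz":0,"fingers":1}]'

```text
clock: 23.32
tcp_pos: [0.6616, 0.0019, 0.0513]
ee_rot: [0.001, -0.075, 0.997, -0.0]
ft_force: [1.4, -1.3, 7.4]
grip_width: 0.3
grasp_force: 69.5
```

Call:
carry_out --plan '[{"dx":0,"dy":0,"dz":-0.008,"wx":0,"wy":0,"wz":0,"fingers":1},{"dx":0,"dy":0,"dz":0,"wx":0,"wy":0,"wz":0,"fingers":1},{"dx":0,"dy":0,"dz":0,"wx":0,"wy":0,"wz":0,"fingers":1}]'

```text
clock: 23.57
tcp_pos: [0.6611, 0.0019, 0.0477]
ee_rot: [0.001, -0.075, 0.997, -0.0]
ft_force: [3.8, -0.4, 2.0]
grip_width: 0.301
grasp_force: 68.9
```

Call:
carry_out --plan '[{"dx":0,"dy":0,"dz":-0.008,"wx":0,"wy":0,"wz":0,"fingers":1},{"dx":0,"dy":0,"dz":0,"wx":0,"wy":0,"wz":0,"fingers":1},{"dx":0,"dy":0,"dz":0,"wx":0,"wy":0,"wz":0,"fingers":1}]'

```text
clock: 23.82
tcp_pos: [0.6589, 0.0026, 0.043]
ee_rot: [-0.002, -0.075, 0.997, 0.001]
ft_force: [4.4, 0.4, -10.2]
grip_width: 0.3
grasp_force: 69.2
```

Call:
carry_out --plan '[{"dx":0,"dy":0,"dz":-0.008,"wx":0,"wy":0,"wz":0,"fingers":1},{"dx":0,"dy":0,"dz":0,"wx":0,"wy":0,"wz":0,"fingers":1},{"dx":0,"dy":0,"dz":0,"wx":0,"wy":0,"wz":0,"fingers":1}]'

```text
clock: 24.07
tcp_pos: [0.6588, 0.0024, 0.0412]
ee_rot: [-0.002, -0.075, 0.997, 0.0]
ft_force: [-0.5, 0.8, -5.6]
grip_width: 0.301
grasp_force: 69.6
```

Call:
carry_out --plan '[{"dx":0,"dy":0,"dz":-0.008,"wx":0,"wy":0,"wz":0,"fingers":1},{"dx":0,"dy":0,"dz":0,"wx":0,"wy":0,"wz":0,"fingers":1},{"dx":0,"dy":0,"dz":0,"wx":0,"wy":0,"wz":0,"fingers":1},{"dx":0,"dy":0,"dz":0,"wx":0,"wy":0,"wz":0,"fingers":1}]'

```text
clock: 24.4
tcp_pos: [0.6607, 0.0019, 0.0408]
ee_rot: [0.0, -0.075, 0.997, -0.0]
ft_force: [-0.1, 0.5, 0.3]
grip_width: 0.305
grasp_force: 70.4
```

Call:
carry_out --plan '[{"dx":0,"dy":0,"dz":-0.008,"wx":0,"wy":0,"wz":0,"fingers":1},{"dx":0,"dy":0,"dz":0,"wx":0,"wy":0,"wz":0,"fingers":1},{"dx":0,"dy":0,"dz":0,"wx":0,"wy":0,"wz":0,"fingers":1},{"dx":0,"dy":0,"dz":0,"wx":0,"wy":0,"wz":0,"fingers":1}]'

```text
clock: 24.73
tcp_pos: [0.6611, 0.0018, 0.039]
ee_rot: [0.001, -0.075, 0.997, -0.0]
ft_force: [-1.9, -0.1, 6.7]
grip_width: 0.302
grasp_force: 70.9
```

Call:
carry_out --plan '[{"dx":0,"dy":0,"dz":-0.006,"wx":0,"wy":0,"wz":0,"fingers":1},{"dx":0,"dy":0,"dz":0,"wx":0,"wy":0,"wz":0,"fingers":1},{"dx":0,"dy":0,"dz":0,"wx":0,"wy":0,"wz":0,"fingers":1},{"dx":0,"dy":0,"dz":0,"wx":0,"wy":0,"wz":0,"fingers":1},{"dx":0,"dy":0,"dz":0,"wx":0,"wy":0,"wz":0,"fingers":1}]'

```text
clock: 25.15
tcp_pos: [0.6611, 0.0019, 0.0377]
ee_rot: [0.001, -0.075, 0.997, -0.0]
ft_force: [-2.5, 0.7, 9.7]
grip_width: 0.301
grasp_force: 71.2
```

Call:
carry_out --plan '[{"dx":0,"dy":0,"dz":0,"wx":0,"wy":0,"wz":0,"fingers":1},{"dx":0,"dy":0,"dz":0,"wx":0,"wy":0,"wz":0,"fingers":1},{"dx":0,"dy":0,"dz":0,"wx":0,"wy":0,"wz":0,"fingers":1},{"dx":0,"dy":0,"dz":0,"wx":0,"wy":0,"wz":0,"fingers":1},{"dx":0,"dy":0,"dz":0,"wx":0,"wy":0,"wz":0,"fingers":1}]'

```text
clock: 25.57
tcp_pos: [0.6611, 0.0018, 0.0377]
ee_rot: [0.001, -0.075, 0.997, -0.0]
ft_force: [-2.4, 0.6, 9.0]
grip_width: 0.303
grasp_force: 71.2
```

```bash
python3 lip.py | head -6; python3 -c "
from h import *
st=robot.get_state();print(st['ft_force'],st['tcp_pos']);print(robot.finish_job())"
```

```text
25.6667 [0.6612 0.0018 0.0377] [-2.525   0.7038  9.6501]
s [364 126  17  22 180] [372.3 136.9]
s [333 173   5  13  44] [335.1 178.4]
0.0 [313.7 196.7] [323.7 196.4]
0.15 [314.3 191. ] [323.6 194.9]
0.3 [315.9 185. ] [323.3 192.2]
[-2.52497451  0.70384844  9.65012641] [0.66115557 0.00183322 0.03773665]
the job is handed in; nothing more can be done
None
```

The job is handed in at about 25.7 s: the blade levered the cover open to about 1.9 rad and the scraper is back flat on the bench. The cap snapped into the clips, judging by the sharp force drop and downward pull, and the fingers still press it down with about 9.7 N, roughly 3 mm past where the clips alone hold it. An early miss, from the reported tool height reading about 3 cm too low, disturbed nothing.

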